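Press the jammed lid stack home in its dispenser tube

ROBOT

A 6-joint arm with a two-finger parallel gripper is mounted at the origin on the work surface. World frame = base frame: x ahead of the robot, y to its left, z up, the work surface at z = 0. Lengths are in mm, angles in rad, forces in N, time in s.
With the tool pointing down it reaches from about 400 to 925 mm from the base axis. Payload 12.5 kg.
Tool frame: the origin (TCP) lies between the finger pads; the fingertips stand 14 mm ahead of it and the grasp point (between the pads) lies 5 mm behind it; x points along the fingers, y is the direction in which the jaws open and shut, and the axes are right-handed (so a half turn about x gives the same grasp; the last joint's range is limited). The gripper opens to 95 mm and grips with 3 to 60 N. Pads are 20 mm wide; open, the fingers measure 119 mm over their backs; the gripper's body (75 mm by 180 mm) begins 59 mm behind the grasp point.
Start: joints at [-1.422, 0.491, 1.559, -0, 1.092, -0.106], TCP at [157.555, -604.835, 197.061] pointing down, gripper open.
Joint ranges: [-3.1, 3.1], [-0.84, 2.19], [0.05, 2.79], [-1.13, 4.28], [0.06, 2.93], [-2.69, 2.69]. Speed limits (rad/s): [2.22, 2.22, 2.79, 3.14, 3.14, 3.14].

INTERFACE

Orientations are given as [roll, pitch, yaw] about the fixed x, y, z axes, in that order (R = Rz(yaw) Ry(pitch) Rx(roll)).
In Python, from cell import env, cams gives the robot as it stands.
- The arm moves only by the tool carry_out, never from a script. Its arguments are lists of equal length, an entry for each row: "grip": the closure, from -1 (fully open) to 1 (shut); "linear": the shift along the tool's x, y, z scaled (see below), a list of three; "turn": the turn about the tool's x scaled (see below). In form: {"grip": [grip, ...], "linear": [[tx, ty, tz], ...], "turn": [turn, ...]}. A call has 1 to 5 rows; each row shifts and turns the commanded pose from where the row before left it, along the tool's axes as they then stand; what a row does not reach is not made up. The controller multiplies each number of a shift by 0.5 m and each number of a turn by 180 degrees. A row lasts 1/10 s, in which the tool goes at most 50 mm and 8.59 degrees, less where a joint would pass 70% of its speed; a pose out of reach is approached as far as the arm can. A call with a number of a shift or a turn outside -1 to 1 is refused whole. A call with a gripper value outside its range is refused whole. The fingers move at their own pace and stop on an object; the grip force is fixed at half the most. Time passes only in rows, so rows that do not move let the fingers close. It gives the time, the measured TCP pose, the force and the opening at its end, in the units of the state.
- env.state(): the state, without advancing time (a new reading comes with each control period).
- cams.read_camera(name): name is "scene" or "top"; returns the picture (480x640x3 uint8, blue, green, red); there is no depth.
- cams.camera_info(name): a dict with "fx", "fy", "cx", "cy" (pixels), "view" (4x4, takes a point from world to camera coordinates). Camera axes: x right, y down, z forward; pixel columns grow to the right and rows downward; lengths in mm; the calibration is good to about 2 mm. A picture is of the moment at which its call begins. camera_info takes no time and is no camera call.
- env.job_done(): hands the job in, once; it reports no verdict.
The state is a dict: "t": time; "joints": joint angles; "qvel": joint speeds; "tau": joint torques, N m; "eef_pos": TCP position; "tcp_rot": TCP orientation; "ft_force": force on the tool from outside, world axes, zero at the start; "moment": the same for the moment, N m; "opening": opening from 0.0 (shut) to 1.0 (fully open).
Only numpy, scipy, OpenCV 4.12 (cv2) and the standard library are available. Lean on these libraries where they do the work, as an engineer would, in place of code of your own. Each camera call takes 0.05 s, during which the arm holds its last target. There are 200 camera calls.

TASK

The stack of sauce-pot lids has hung up partway down the narrow clear tube. Take the steel pusher rod with the black handle out of its wooden stand, press the lids down the tube with it until they are fully home and bottom out firmly, then let go and leave the rod standing in the tube on top of the lids.

Things in the scene. Friction and masses are not known exactly. Their poses are not given: they have to be found in the camera images.
- pusher: Loose pusher rod, 165 mm long, 0.18 kg, upright in a 36 mm hole, 25 mm deep, of a dark wooden block (80 x 80 x 35 mm; hole floor 10 mm above the counter). Origin: centre of its foot's underside; z runs up the rod. Steel foot 26 mm across, z 0 to 12 mm; steel shaft 16 mm; round black handle 28 mm across, z 105 to 165 mm (straight 110 to 158), gripped from above. Not the patty press.
- lid_tube: Narrow clear plastic tube, upright, fixed to the counter, open on top. Origin: centre of its underside, at counter height; z up its axis. Rim at 120 mm, outer diameter 58, bore 52, wall 3 mm; black round base 80 mm wide, 8 mm high; inner floor at 8 mm. Not the wider (88 mm), lower (85 mm) clear tube of paper cups.
- lids (a joint): How far the stack of white lids (one piece, 46 mm across, 40 mm thick, flat top) has slid down the narrow tube, in m: 0 = its top 108 mm above the tube's origin; 0.060 = fully home, top at 48 mm. Starts between 0 and 0.020. Stiff: about 8 N moves it (more if fast); it stays where left, does not sink under the rod's weight, and stops hard at 0.060.
Things that resemble listed ones, but are neither listed nor needed, are in the scene too. What is shaped like the pusher but pink is not meant.

How it is judged (in metres and radians):
On the way:
1. with the pusher held in the gripper, the lids are pressed home against the tube's floor with more than 10 N (value of joint lids above 0.057 m and contact force between pusher and lid_tube above 10 N and contact force between the fingers and pusher above 1 N and horizontal distance between pusher and lid_tube below 0.022 m), for 0.03 s.
At the end, for the whole second after the job is handed in: The lid stack is home (within 3 mm of the tube's floor), and the released pusher rests inside the narrow tube, its foot on the lids (under 60 mm above the counter and within 22 mm of the tube's axis) (value of joint lids above 0.057 m and horizontal distance between pusher and lid_tube below 0.022 m and z of pusher in the frame of lid_tube below 0.06 m and linear speed of pusher below 0.03 m/s); the robot touches nothing.
It also fails if it takes over 53 s, if anything falls off the work surface, if the arm or the gripper's body presses on something with over 40 N, if the wrist force passes 120 N, or if a joint passes its speed limit or range.

## Working session

There is one attempt and no reset: what is moved stays moved. The work goes in short steps, Python scripts to look and compute and a tool call to move; the robot and the scene stay as the last step left them, time stands still between calls to the robot, and variables do not carry over. Pictures are saved under pics/ and viewed, about 8 in all and at most 12, crops included, and the job is handed in when it is done.

Besides the shell and the picture viewer there is one more tool, called after ">>>" in YAML: its name, and indented under it one key for each argument. carry_out: Moves the arm, as the interface text tells. Shifts and turns lie within -1 to 1; 1 stands for 0.5 m of shift or 180 degrees of turn. Its arguments: {"type":"object","properties":{"grip":{"type":"array"},"linear":{"type":"array"},"turn":{"type":"array"}},"required":["grip","linear","turn"]}

```bash
mkdir -p pics
python3 - <<'E'
from cell import env,cams
import cv2,numpy as np
for n in("scene","top"):
    cv2.imwrite(f"pics/{n}0.png",cams.read_camera(n))
    i=cams.camera_info(n);print(n,i["fx"],i["cx"],i["cy"],np.round(np.linalg.inv(np.array(i["view"])),3).tolist())
print(env.state())
E
```

```text
scene 511.6391329551364 318.2596961903303 237.54945795677307 [[0.646, 0.522, -0.556, 1100.875], [0.763, -0.459, 0.455, -458.084], [-0.017, -0.718, -0.695, 754.68], [0.0, 0.0, 0.0, 1.0]]
top 621.6390370530593 320.4799945875573 229.86628646997528 [[-0.047, -0.978, 0.203, 374.932], [-0.999, 0.045, -0.014, 13.957], [0.005, -0.204, -0.979, 988.413], [0.0, 0.0, 0.0, 1.0]]
{'t': 0.1, 'joints': array([-1.42164086e+00,  4.91504906e-01,  1.55938768e+00,  7.88202062e-06,
        1.09167548e+00, -1.05553124e-01]), 'qvel': array([ 0.00137405, -0.0017811 , -0.00044337, -0.00018851,  0.0017642 ,
       -0.00089634]), 'tau': array([ 1.89036582e-03, -6.13622403e+01, -2.58605862e+01,  6.93745888e-02,
        4.70258261e-02, -3.32694572e-05]), 'eef_pos': array([ 157.49589632, -604.59858951,  196.51697497]), 'tcp_rot': array([-1.68351648,  1.56982088,  1.71278113]), 'ft_force': array([-1.45947714, -0.48023514,  0.1337625 ]), 'moment': array([-0.03030555,  0.00334063, -0.01501767]), 'opening': 0.9997970741290053}
```

View pics/scene0.png

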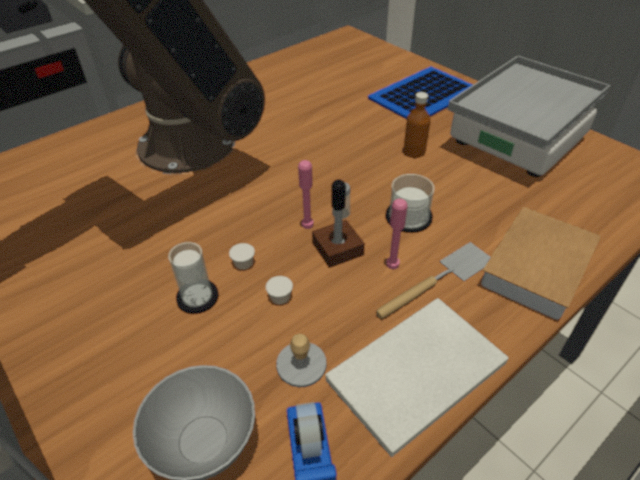

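View pics/top0.png

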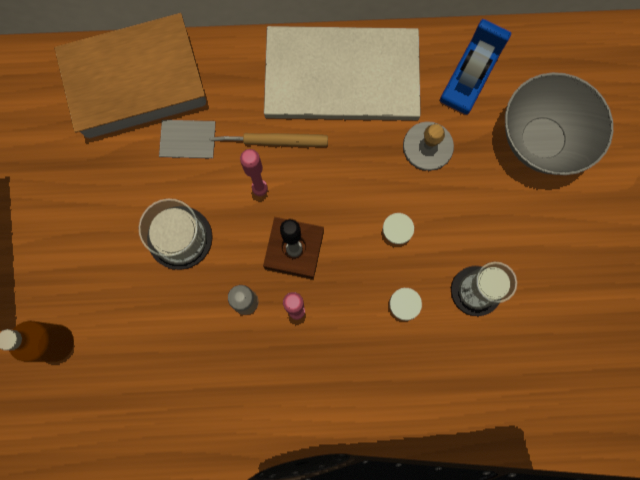

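The scene view shows the pusher in its block (handle top at about 338,185), the narrow tube at (188,255)-(197,295), and two pink decoys. In the top view the handle top is at about (290,229), the narrow tube's rim at (495,283) and its base at (476,291). The pink rods' feet are at (260,190) and (297,318). I'll measure these next.

```bash
cat > h.py <<'E'
import cv2,numpy as np
from cell import env,cams
def ray(n,u,v):
    i=cams.camera_info(n);M=np.linalg.inv(np.array(i["view"]))
    d=M[:3,:3]@np.array([(u-i["cx"])/i["fx"],(v-i["cy"])/i["fy"],1]);return M[:3,3],d/np.linalg.norm(d)
def onz(n,u,v,z):
    o,d=ray(n,u,v);return np.round(o+d*(z-o[2])/d[2],1)
def proj(n,p):
    i=cams.camera_info(n);c=np.array(i["view"])@np.append(p,1);return np.round([i["fx"]*c[0]/c[2]+i["cx"],i["fy"]*c[1]/c[2]+i["cy"]],1)
def two(a,b):
    (o,d),(p,e)=a,b;s=np.linalg.lstsq(np.c_[d,-e],p-o,rcond=None)[0];x,y=o+d*s[0],p+e*s[1];return np.round((x+y)/2,1),round(float(np.linalg.norm(x-y)),1)
def blobs(n,im,box,f):
    x0,y0,x1,y1=box;m=f(im[y0:y1,x0:x1].astype(int)).astype(np.uint8)
    k,l,s,c=cv2.connectedComponentsWithStats(m)
    return [(np.round(c[j]+[x0,y0],1).tolist(),(s[j]+[x0,y0,0,0,0]).tolist()) for j in range(1,k) if s[j][4]>25]
E
python3 - <<'E'
from h import *
S=cv2.imread("pics/scene0.png");T=cv2.imread("pics/top0.png")
dark=lambda a:a.max(2)<38
pink=lambda a:(a[...,2]>a[...,1]*1.5)&(a[...,0]>a[...,1]*1.15)&(a[...,2]>70)
white=lambda a:(a.min(2)>130)
for nm,f,bt,bs in(("dark",dark,(260,210,330,285),(310,170,370,270)),("darkbase",dark,(440,255,530,325),(165,270,225,320)),("pink",pink,(230,140,320,330),(290,150,420,280)),("white",white,(440,255,530,325),(160,235,225,320))):
    print(nm,"top",blobs("top",T,bt,f),"\n  scene",blobs("scene",S,bs,f))
v=np.hstack([cv2.resize(T[205:325,265:345],(400,600),interpolation=2),cv2.resize(T[250:325,445:525],(400,375),interpolation=2).copy() if 0 else cv2.resize(T[235:355,440:520],(400,600),interpolation=2)])
cv2.imwrite("pics/crop1.png",v)
print(onz("top",290,229,175),onz("top",476,291,8),onz("top",495,283,120),onz("top",260,191,0),onz("top",297,318,0),onz("top",294,248,35))
E
```

```text
dark top [([290.7, 233.9], [280, 220, 25, 26, 322]), ([287.9, 272.4], [265, 267, 48, 12, 81])] 
  scene [([338.3, 195.3], [333, 181, 12, 29, 302])]
darkbase top [([473.1, 307.0], [458, 291, 34, 23, 147])] 
  scene [([198.7, 303.5], [178, 284, 39, 29, 254])]
pink top [([250.4, 162.8], [241, 153, 19, 16, 92]), ([260.9, 190.7], [255, 183, 11, 12, 40]), ([294.8, 308.3], [286, 298, 17, 17, 76])] 
  scene [([305.6, 191.9], [299, 163, 13, 65, 328]), ([396.1, 230.5], [387, 201, 19, 67, 406])]
white top [([493.2, 283.1], [477, 268, 33, 31, 768])] 
  scene [([185.9, 258.0], [173, 250, 27, 17, 350]), ([196.7, 293.4], [184, 285, 26, 20, 319])]
[547.   42.8 175. ] [ 468.9 -241.2    8. ] [ 468.1 -239.9  120. ] [650.1  96.    0. ] [440.1  43.2   0. ] [546.1  42.6  35. ]
```

View pics/crop1.png

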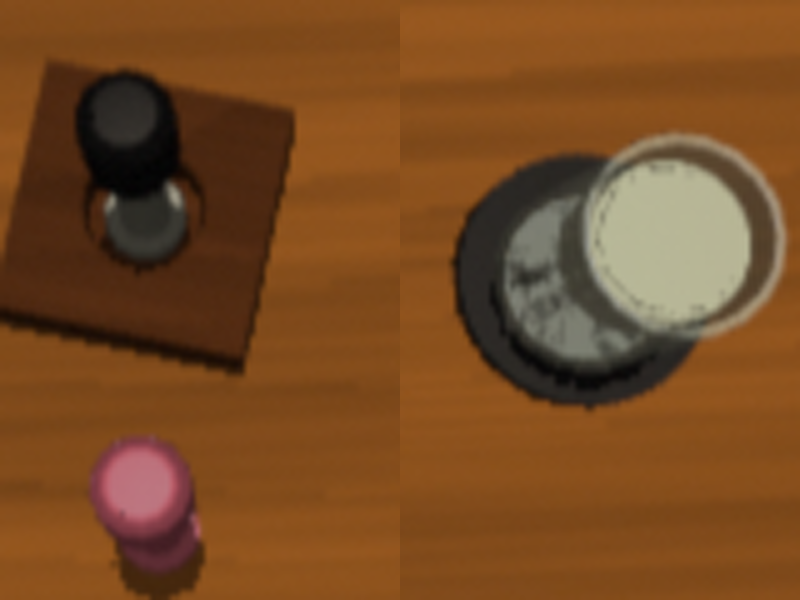

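Crop: the handle top is at top-view pixel (290,227.5), the tube rim at (497,282) and its base at (477,291). The rim and base agree on one vertical axis. Next I'll compute the tool axes and the distance to go.

```bash
cat >> h.py <<'E'
from scipy.spatial.transform import Rotation as Ro
def axes():
    return Ro.from_euler("xyz",env.state()["tcp_rot"]).as_matrix()
def go(target):
    R=axes();p=env.state()["eef_pos"];return np.round(R.T@(np.array(target)-p)/500,4)
E
python3 - <<'E'
from h import *
print(onz("top",497,282,120),onz("top",477,291.2,5),onz("top",289.8,227.4,175))
print("2view handle top",two(ray("top",289.8,227.4),ray("scene",338.5,184)))
print("2view tube white top",two(ray("top",493.2,283.1),ray("scene",186,258)))
print(np.round(axes(),3),go([546,43,270]))
E
```

```text
[ 469.4 -242.8  120. ] [ 468.8 -243.6    5. ] [549.2  43.  175. ]
2view handle top (array([550.3,  43.4, 170.7]), 0.7)
2view tube white top (array([ 469.2, -241.7,  106.9]), 1.4)
[[-0.     0.252 -0.968]
 [ 0.001 -0.968 -0.252]
 [-1.    -0.001 -0.   ]] [-0.1458 -1.0578 -1.0783]
```

>>> carry_out:
  grip: [-1,-1,-1,-1,-1]
  linear:
    - [-0.03,-0.05,-0.05]
    - [-0.03,-0.06,-0.06]
    - [-0.03,-0.06,-0.06]
    - [-0.03,-0.06,-0.06]
    - [-0.03,-0.06,-0.06]
  turn: [0,0,0,0,0]

```text
t: 0.6
eef_pos: [261.8, -426.3, 272.4]
tcp_rot: [-1.44, 1.57, 1.956]
ft_force: [0.5, 0.3, 1.1]
opening: 1.002
```

>>> carry_out:
  grip: [-1,-1,-1,-1,-1]
  linear:
    - [0,-0.06,-0.06]
    - [0,-0.06,-0.06]
    - [0,-0.06,-0.06]
    - [0,-0.06,-0.06]
    - [0,-0.06,-0.06]
  turn: [0,0,0,0,0]

```text
t: 1.1
eef_pos: [369.1, -243.3, 272.0]
tcp_rot: [0.415, 1.571, -2.473]
ft_force: [0.4, -0.3, -0.2]
opening: 1.0
```

>>> carry_out:
  grip: [-1,-1,-1,-1,-1]
  linear:
    - [0,-0.06,-0.06]
    - [0,-0.06,-0.06]
    - [0,-0.06,-0.06]
    - [0,-0.06,-0.06]
    - [0,-0.06,-0.06]
  turn: [0,0,0,0,0]

```text
t: 1.6
eef_pos: [476.5, -60.3, 271.9]
tcp_rot: [0.126, 1.571, -2.761]
ft_force: [0.6, -1.0, 0.1]
opening: 1.0
```

>>> carry_out:
  grip: [-1,-1,-1,-1]
  linear:
    - [0,-0.06,-0.06]
    - [0,-0.06,-0.06]
    - [0,-0.04,-0.04]
    - [0,0,0]
  turn: [0,0,0,0]

```text
t: 2.0
eef_pos: [534.2, 38.2, 271.4]
tcp_rot: [-0.772, 1.57, 2.627]
ft_force: [-1.0, -0.8, -0.9]
opening: 0.997
```

Run:
```python
from h import *
s=env.state();print(s["t"],s["eef_pos"],s["ft_force"],np.round(s["joints"],2),go([549,43,151]))
```

```text
2.0 [534.23689418  38.15786436 271.3528459 ] [-0.99220925 -0.84171006 -0.85209738] [-0.05  0.29  1.67  0.    1.18  1.26] [ 0.2407 -0.0017 -0.0311]
```

>>> carry_out:
  grip: [-1,-1,-1,-1,-1]
  linear:
    - [0,-0.0017,-0.031]
    - [0.06,0,0]
    - [0.08,0,0]
    - [0.07,0,0]
    - [0.045,0,0]
  turn: [0,0,0,0,0]

```text
t: 2.5
eef_pos: [546.7, 39.7, 142.1]
tcp_rot: [-0.227, 1.568, -3.115]
ft_force: [0.6, 0.3, 0.5]
opening: 1.001
```

>>> carry_out:
  grip: [-1]
  linear:
    - [0,0,0]
  turn: [0]

```text
t: 2.6
eef_pos: [546.3, 39.7, 141.8]
tcp_rot: [-0.265, 1.565, 3.131]
ft_force: [0.4, 0.4, 0.5]
opening: 0.998
```

Run:
```python
from h import *
S=cams.read_camera("scene");T=cams.read_camera("top")
cv2.imwrite("pics/g1.png",np.hstack([cv2.resize(S[140:290,260:410],(400,400)),cv2.resize(T[170:320,220:370],(400,400))]))
s=env.state();print(s["t"],s["eef_pos"],s["ft_force"],go([549,43,143]))
```

```text
2.7 [548.17223819  39.82966951 145.03914552] [-0.0587953   0.08871011  0.32179833] [ 0.0041 -0.0057 -0.0032]
```

View pics/g1.png

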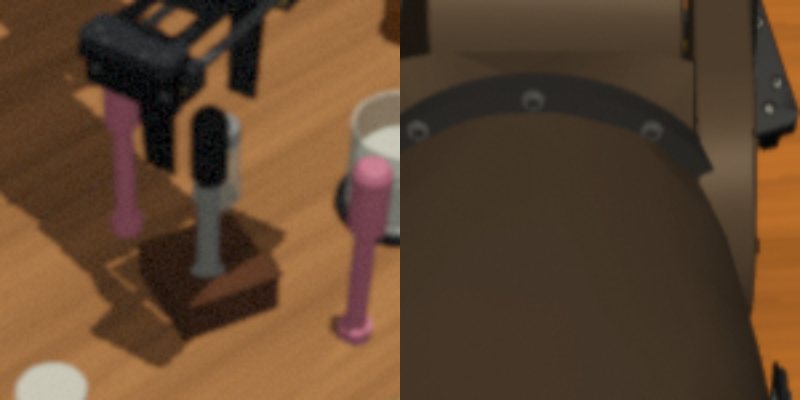

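Close view: the handle is at crop (209,145), and the fingertips are at about (160,170) and (243,95). Their midpoint looks slightly behind or above the handle, so I'll compare it with the projection.

Run:
```python
from h import *
R=axes();c=lambda q:np.round((q-np.array([260,140]))*400/150)
p=env.state()["eef_pos"]
for y in(-54,0,54): print(y,c(proj("scene",p+R@[14,y,0])))
for z in(175,131,35): print("rod",z,c(proj("scene",[549,43,z])))
for i in range(6):
    s=env.state();print(s["t"],np.round(s["eef_pos"],1),s["joints"].round(4),go([549,43,143]))
    cams.read_camera("top")
```

```text
-54 [243. 123.]
0 [202. 162.]
54 [159. 204.]
rod 175 [207. 112.]
rod 131 [207. 161.]
rod 35 [206. 258.]
2.7 [548.2  39.8 145. ] [-4.7600e-02  4.4570e-01  1.8042e+00 -2.0000e-04  8.9190e-01  1.2689e+00] [ 0.0041 -0.0057 -0.0032]
2.75 [548.6  39.9 145.7] [-4.7400e-02  4.4480e-01  1.8036e+00 -2.0000e-04  8.9180e-01  1.2690e+00] [ 0.0054 -0.0058 -0.0024]
2.8 [548.7  40.  146. ] [-4.7200e-02  4.4430e-01  1.8036e+00 -2.0000e-04  8.9160e-01  1.2690e+00] [ 0.006  -0.0056 -0.0021]
2.85 [548.7  40.1 146. ] [-4.7100e-02  4.4420e-01  1.8037e+00 -1.0000e-04  8.9130e-01  1.2691e+00] [ 0.0059 -0.0055 -0.0021]
2.9 [548.6  40.1 145.9] [-4.7000e-02  4.4430e-01  1.8040e+00 -1.0000e-04  8.9110e-01  1.2691e+00] [ 0.0057 -0.0053 -0.0022]
2.95 [548.5  40.2 145.7] [-4.6900e-02  4.4450e-01  1.8042e+00 -1.0000e-04  8.9090e-01  1.2692e+00] [ 0.0054 -0.0052 -0.0024]
```

>>> carry_out:
  grip: [-0.3,-0.1,-0.1,-0.1]
  linear:
    - [0,-0.005,-0.002]
    - [0,0,0]
    - [0,0,0]
    - [0,0,0]
  turn: [0,0,0,0]

```text
t: 3.4
eef_pos: [548.4, 43.0, 144.5]
tcp_rot: [1.255, 1.571, -1.631]
ft_force: [-0.7, 0.2, -0.3]
opening: 0.722
```

Run:
```python
from h import *
S=cams.read_camera("scene")
cv2.imwrite("pics/g2.png",cv2.resize(S[140:260,260:380],(600,600)))
s=env.state();print(s["t"],s["eef_pos"],s["ft_force"],s["opening"])
R=axes()
for y in(-30,0,30): print(y,(proj("scene",s["eef_pos"]+R@[14,y,0])-[260,140])*5)
```

```text
3.45 [548.38408598  42.95423916 144.47268058] [-1.15809223 -0.10751118 -0.97098264] 0.6767882269862201
-30 [429.5 260.5]
0 [386.5 302. ]
30 [341.5 345.5]
```

View pics/g2.png

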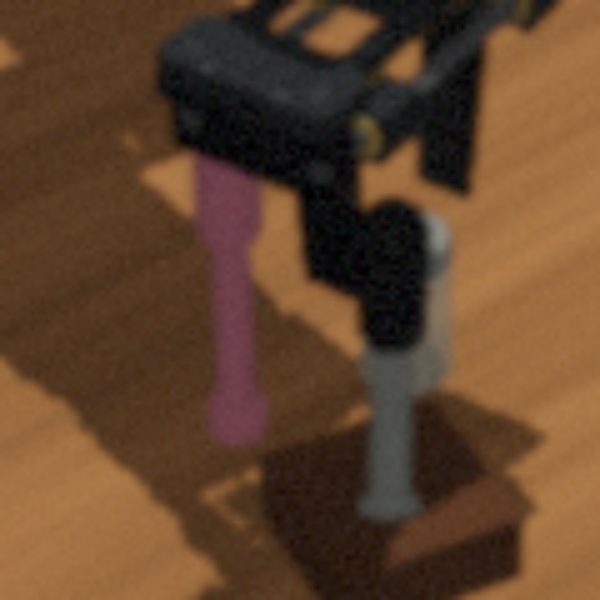

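The fingers straddle the handle in column, but their tips appear about 12 px higher than the projection, so they are either about 25 mm higher or further back. I'll go down 15 mm, which is safe either way, then close. The opening will tell which: the 28 mm handle should give about 0.295.

>>> carry_out:
  grip: [-0.1,0.1,0.1,0.3,0.3]
  linear:
    - [0.015,0,0]
    - [0.015,0,0]
    - [0,0,0]
    - [0,0,0]
    - [0,0,0]
  turn: [0,0,0,0,0]

```text
t: 3.95
eef_pos: [548.5, 42.9, 129.5]
tcp_rot: [2.032, 1.571, -0.855]
ft_force: [-0.7, 1.0, 0.2]
opening: 0.366
```

>>> carry_out:
  grip: [1,1,1,1,1]
  linear:
    - [0,0,0]
    - [0,0,0]
    - [0,0,0]
    - [0,0,0]
    - [0,0,0]
  turn: [0,0,0,0,0]

```text
t: 4.45
eef_pos: [548.5, 42.9, 129.7]
tcp_rot: [2.635, 1.57, -0.252]
ft_force: [-1.2, 0.3, 1.3]
opening: 0.287
```

Run:
```python
from h import *
S=cams.read_camera("scene")
cv2.imwrite("pics/g3.png",cv2.resize(S[140:260,260:380],(600,600)))
s=env.state();print(s["t"],s["eef_pos"],s["ft_force"],s["opening"])
R=axes()
for y in(-20,0,20): print(y,(proj("scene",s["eef_pos"]+R@[14,y,0])-[260,140])*5)
```

```text
4.5 [548.52406205  42.91655964 129.65027371] [ 0.68026853 -0.92271828  1.42174147] 0.2851278673120823
-20 [414.5 304.5]
0 [386. 332.]
20 [357. 361.]
```

View pics/g3.png

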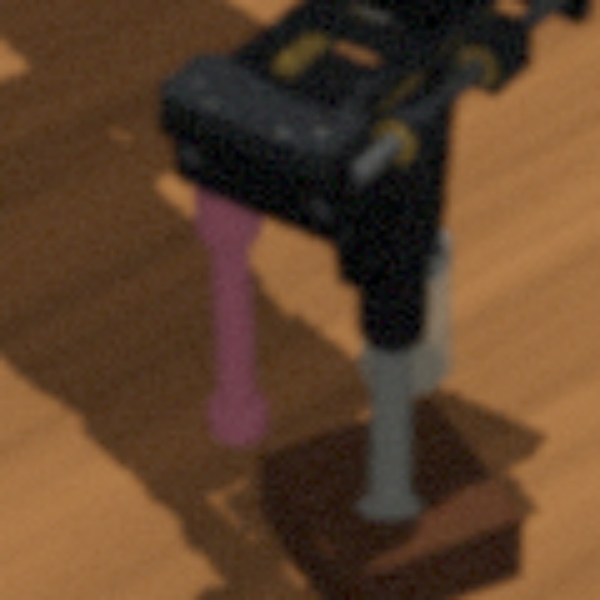

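Opening 0.285 (27 mm) means the handle is held between the fingers. Next I'll lift it straight up.

>>> carry_out:
  grip: [1,1,1,1,1]
  linear:
    - [-0.02,0,0]
    - [-0.04,0,0]
    - [-0.08,0,0]
    - [-0.08,0,0]
    - [-0.06,0,0]
  turn: [0,0,0,0,0]

```text
t: 5.0
eef_pos: [548.4, 43.0, 272.4]
tcp_rot: [2.835, 1.569, -0.052]
ft_force: [0.7, 0.1, -1.8]
opening: 0.283
```

>>> carry_out:
  grip: [1]
  linear:
    - [0,0,0]
  turn: [0]

```text
t: 5.1
eef_pos: [549.6, 43.0, 274.0]
tcp_rot: [2.842, 1.564, -0.044]
ft_force: [0.5, 0.6, -2.3]
opening: 0.287
```

Run:
```python
from h import *
s=env.state();print(s["t"],s["eef_pos"],s["ft_force"],s["opening"],go([469,-242,275]),np.round(axes(),3))
```

```text
5.1 [549.57243959  43.00878078 274.04354832] [ 0.50244724  0.63657099 -2.26943122] 0.286870651733659 [-0.0029  0.511   0.2997] [[ 0.007  0.252 -0.968]
 [-0.    -0.968 -0.252]
 [-1.     0.002 -0.007]]
```

>>> carry_out:
  grip: [1,1,1,1,1]
  linear:
    - [0,0.04,0.02]
    - [0,0.06,0.04]
    - [0,0.06,0.04]
    - [0,0.06,0.04]
    - [0,0.06,0.04]
  turn: [0,0,0,0,0]

```text
t: 5.6
eef_pos: [495.5, -116.2, 268.8]
tcp_rot: [-0.576, 1.569, 2.821]
ft_force: [0.2, -0.6, -2.0]
opening: 0.286
```

>>> carry_out:
  grip: [1,1,1,1,1]
  linear:
    - [0,0.06,0.04]
    - [0,0.06,0.04]
    - [0,0.06,0.03]
    - [0,0.04,0.01]
    - [0,0.01,0]
  turn: [0,0,0,0,0]

```text
t: 6.1
eef_pos: [466.8, -243.3, 268.7]
tcp_rot: [-0.704, 1.569, 2.69]
ft_force: [-0.8, 0.7, -1.8]
opening: 0.287
```

>>> carry_out:
  grip: [1,1,1]
  linear:
    - [0,0,0]
    - [0,0,0]
    - [0,0,0]
  turn: [0,0,0]

```text
t: 6.4
eef_pos: [467.6, -240.6, 269.5]
tcp_rot: [-0.95, 1.57, 2.447]
ft_force: [0.3, 0.6, -1.9]
opening: 0.283
```

Run:
```python
from h import *
S=cams.read_camera("scene");T=cams.read_camera("top")
cv2.imwrite("pics/p1.png",np.hstack([cv2.resize(S[130:330,90:290],(400,400)),cv2.resize(T[190:340,400:550],(400,400))]))
s=env.state();print(s["t"],s["eef_pos"],s["ft_force"],s["opening"],go([469,-242,275]))
print("foot exp",(proj("scene",[*s["eef_pos"][:2],s["eef_pos"][2]-119.6])-[90,130])*2,"rim",(proj("scene",[469,-242,120])-[90,130])*2)
```

```text
6.5 [ 467.64682504 -240.79551027  269.5912844 ] [-0.31383487  0.79775076 -1.52510468] 0.285955613923016 [-0.0108  0.003  -0.002 ]
foot exp [183.  219.6] rim [189.6 245.6]
```

View pics/p1.png

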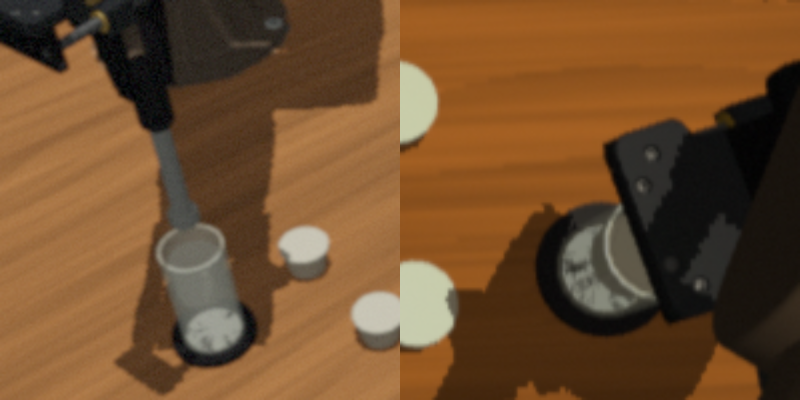

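The rod hangs straight, with its foot at crop (184,222) against a predicted (183,220), just above the tube rim centred at (190,247). I'll centre it and go down to just above the lids.

>>> carry_out:
  grip: [1,1,1,1,1]
  linear:
    - [0,0.003,-0.002]
    - [0.02,0,0]
    - [0.025,0,0]
    - [0.02,0,0]
    - [0,0,0]
  turn: [0,0,0,0,0]

```text
t: 7.0
eef_pos: [468.2, -242.4, 235.1]
tcp_rot: [-0.833, 1.568, 2.563]
ft_force: [-0.6, 0.6, -1.6]
opening: 0.288
```

>>> carry_out:
  grip: [1,1,1,1,1]
  linear:
    - [0.01,0,0]
    - [0.01,0,0]
    - [0.01,0,0]
    - [0.01,0,0]
    - [0.01,0,0]
  turn: [0,0,0,0,0]

```text
t: 7.5
eef_pos: [469.3, -243.1, 212.6]
tcp_rot: [2.296, 1.569, -0.59]
ft_force: [0.3, 1.1, 6.7]
opening: 0.288
```

Pushing force is about 8.5 N and the lids are moving, so I'll continue.

>>> carry_out:
  grip: [1,1,1,1,1]
  linear:
    - [0.01,0,0]
    - [0.01,0,0]
    - [0.01,0,0]
    - [0.01,0,0]
    - [0.01,0,0]
  turn: [0,0,0,0,0]

```text
t: 8.0
eef_pos: [469.3, -243.1, 187.6]
tcp_rot: [2.292, 1.569, -0.595]
ft_force: [-1.0, 1.1, 6.1]
opening: 0.284
```

>>> carry_out:
  grip: [1,1,1]
  linear:
    - [0.01,0,0]
    - [0.01,0,0]
    - [0.01,0,0]
  turn: [0,0,0]

```text
t: 8.3
eef_pos: [469.3, -243.1, 172.6]
tcp_rot: [2.301, 1.569, -0.586]
ft_force: [-0.7, 0.5, 6.2]
opening: 0.29
```

>>> carry_out:
  grip: [1]
  linear:
    - [0.008,0,0]
  turn: [0]

```text
t: 8.4
eef_pos: [469.3, -243.1, 168.5]
tcp_rot: [2.294, 1.569, -0.593]
ft_force: [-0.6, -0.1, 5.2]
opening: 0.287
```

>>> carry_out:
  grip: [1,1]
  linear:
    - [0.004,0,0]
    - [0,0,0]
  turn: [0,0]

```text
t: 8.6
eef_pos: [469.7, -243.3, 167.4]
tcp_rot: [2.336, 1.568, -0.551]
ft_force: [-1.9, 0.5, 14.3]
opening: 0.287
```

>>> carry_out:
  grip: [1,1]
  linear:
    - [0.004,0,0]
    - [0,0,0]
  turn: [0,0]

```text
t: 8.8
eef_pos: [470.8, -244.1, 167.1]
tcp_rot: [2.29, 1.563, -0.597]
ft_force: [-1.1, 0.9, 27.6]
opening: 0.288
```

It bottoms out at TCP z 167.4 (home predicted 167.6) with about 28 N, sustained. Now I'll unload and release.

>>> carry_out:
  grip: [1,1,0.3,0.2,0]
  linear:
    - [-0.006,0,0]
    - [0,0,0]
    - [0,0,0]
    - [0,0,0]
    - [0,0,0]
  turn: [0,0,0,0,0]

```text
t: 9.3
eef_pos: [468.7, -242.8, 166.6]
tcp_rot: [-0.697, 1.57, 2.7]
ft_force: [0.7, 0.3, 0.0]
opening: 0.433
```

>>> carry_out:
  grip: [-0.5,-1,-1,-1,-1]
  linear:
    - [0,0,0]
    - [0,0,0]
    - [0,0,0]
    - [0,0,0]
    - [0,0,0]
  turn: [0,0,0,0,0]

```text
t: 9.8
eef_pos: [468.9, -242.8, 167.0]
tcp_rot: [1.354, 1.571, -1.533]
ft_force: [0.5, -0.6, -0.0]
opening: 0.853
```

>>> carry_out:
  grip: [-1,-1,-1,-1,-1]
  linear:
    - [-0.02,0,0]
    - [-0.04,0,0]
    - [-0.06,0,0]
    - [-0.06,0,0]
    - [-0.06,0,0]
  turn: [0,0,0,0,0]

```text
t: 10.3
eef_pos: [468.7, -242.7, 289.1]
tcp_rot: [2.212, 1.57, -0.675]
ft_force: [-0.2, -0.1, -0.3]
opening: 1.001
```

>>> carry_out:
  grip: [-1,-1,-1,-1,-1]
  linear:
    - [0,0.04,0.04]
    - [0,0.06,0.04]
    - [0,0.06,0.04]
    - [0,0.04,0.02]
    - [0,0,0]
  turn: [0,0,0,0,0]

```text
t: 10.8
eef_pos: [425.6, -359.4, 287.5]
tcp_rot: [1.527, 1.57, -1.362]
ft_force: [1.3, -0.2, 0.8]
opening: 0.999
```

Run:
```python
from h import *
S=cams.read_camera("scene");T=cams.read_camera("top")
cv2.imwrite("pics/f1.png",np.hstack([cv2.resize(S[150:330,100:280],(400,400)),cv2.resize(T[190:340,400:550],(400,400))]))
s=env.state();print(s["t"],s["eef_pos"],s["ft_force"],s["opening"],s["joints"])
k=400/180
for z in(213,153,120,48): print(z,(proj("scene",[469,-242,z])-[100,150])*k,(proj("top",[469,-242,z])-[400,190])*400/150)
```

```text
10.9 [ 426.15663413 -357.07439537  287.37458864] [ 0.13002325  0.07081799 -0.91126695] 1.002778612415008 [-8.16304509e-01  3.10656799e-01  1.60248644e+00  1.44002507e-04
  1.22845710e+00  5.00567054e-01]
213 [162.88888889 139.33333333] [312.8        222.13333333]
153 [179.77777778 198.44444444] [275.46666667 238.13333333]
120 [188.44444444 228.44444444] [257.33333333 246.13333333]
48 [205.55555556 289.11111111] [221.6        261.33333333]
```

View pics/f1.png

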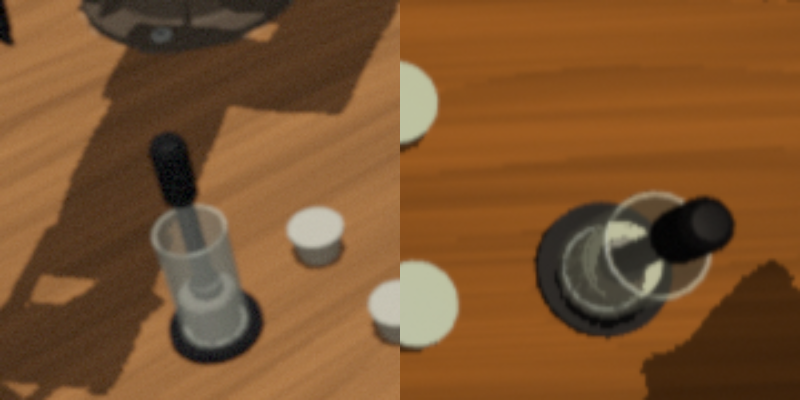

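The rod stands upright in the tube. The handle top is at (168,137) against a predicted (163,139), and the foot is on the lids at (207,290) against (206,289). The arm is clear, so I'll hand in.

```bash
python3 -c "
from cell import env
print(env.job_done(), env.state()['t'])"
```

```text
the job is handed in; nothing more can be done
the job is handed in; nothing more can be done
```

I took the black-handled pusher out of its stand and pressed the lids down the narrow tube until they bottomed out. Then I let go and left the rod standing in the tube, and handed the job in at about 11 s. No verdict is reported.

- **Press:** the lids stopped hard with the tool at z = 167.4 mm, where I had predicted 167.6 mm. The wrist force was 14 N at the first stop and then 27.6 N, with the handle still held (opening 0.287).
- **Final picture:** the rod stands upright, with its foot on the lids within about 1 px of the predicted home position and its handle top within a few pixels. The arm is more than 100 mm away, and the wrist force is back near zero.
- **One check disagreed:** before the grasp, the fingertips looked about 12 px higher in the scene view than the tool position predicted, and I did not find out why. I gripped 15 mm lower to be safe, and the opening and the weight on lifting both showed the handle was held.

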